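Present the pearl ball tray to the photo stand

ROBOT

A 7-joint arm with a two-finger parallel gripper is mounted at the origin on the work surface. World frame = base frame: x ahead of the robot, y to its left, z up, the work surface at z = 0. Lengths are in m, angles in rad, forces in N, time in s.
With the tool pointing down it reaches from about 0.4 to 0.85 m from the base axis. Payload 4.5 kg.
Tool frame: the origin (TCP) lies at the very end of the fingers, on their centre line; the grasp point (between the pads) lies robot.grip_point_offset behind it (robot.grip_point_offset is the distance from the TCP to the grasp point, in m); z points along the fingers, y is the line along which they close (so a half turn about z gives the same grasp; the last joint's range is limited). The gripper opens to 85 mm and grips with 20 to 120 N. Pads are 22 mm wide; open, the fingers measure 114 mm over their backs; the gripper's body (76 mm by 85 mm) begins 54 mm behind the grasp point. The pads swing forward as they close: fully open they stand 13 mm farther back than shut.
Start: joints at [-1.068, 0.689, -0.195, 1.565, 0.157, 0.902, -0.215], TCP at [0.282, 0.558, 0.231] pointing down, gripper open.
Joint ranges: [-3.01, 3.01], [-0.46, 2.08], [-1.47, 1.51], [0.13, 2.56], [-1, 4.14], [0.04, 2.09], [-2.66, 2.66]. Speed limits (rad/s): [2.57, 2.57, 3.14, 3.14, 3.14, 3.14, 3.14].

INTERFACE

Orientations are given as [roll, pitch, yaw] about the fixed x, y, z axes, in that order (R = Rz(yaw) Ry(pitch) Rx(roll)).
In Python, from bench import robot, viewer, job gives the robot as it stands.
- The arm moves only by the tool apply_moves, never from a script. Its argument "increments" is a list of rows, each a list of 7 numbers: the shift along the tool's x, y, z in cm, then the turn, a rotation vector about the tool's x, y, z in degrees, then the finger opening in cm, from 0 to 8.54. A call has 1 to 10 rows; each row is the pose to reach, as a shift and turn from the pose commanded when the call began, along the tool's axes at that moment; what a row does not reach only later rows make up. A row lasts 1/12 s, in which the tool goes at most 41.7 mm and 7.16 degrees, less where a joint would pass 70% of its speed; a pose out of reach is approached as far as the arm can. A call with a gripper value outside its range is refused whole. The fingers move at their own pace and stop on an object; the grip force is fixed at half the most. Time passes only in rows, so rows that repeat a pose let the fingers close. It gives the time, the measured TCP pose, the force, the opening and the grip force at its end, in the units of the state.
- robot.state(): the state, without advancing time (a new reading comes with each control period).
- viewer.read_camera(name): name is "scene" or "top" or "wrist"; returns the picture (420x560x3 uint8, red, green, blue); there is no depth.
- viewer.camera_params(name): a dict with "fov_y" (degrees; the focal length in pixels is half the picture's height over the tangent of half this angle, whatever the lens; pixels are square), "cx", "cy" (the principal point, pixels), "rvec" (rotation vector, rad) and "tvec" (3), from world to camera coordinates, as OpenCV has them. Camera axes: x right, y down, z forward; pixel columns grow to the right and rows downward; lengths in m; the calibration is good to about 2 mm. A picture is of the moment at which its call begins: read the wrist's pose just before it. camera_params takes no time and is no camera call; for the wrist camera it gives the pose at the moment of the call.
- job.sign_off(): hands the job in; it is judged then, once.
The state is a dict: "clock": time; "joints": joint angles; "joint_velocities": joint speeds; "joint_efforts": joint torques, N m; "tcp_pos": TCP position; "tool_rot": TCP orientation; "ft_force": force on the tool from outside, world axes, zero at the start; "ft_torque": the same for the moment, N m; "width": finger opening in m; "gripper_force": force on a finger pad.
Only numpy, scipy, OpenCV 4.12 (cv2) and the standard library are available. Lean on these libraries where they do the work, as an engineer would, in place of code of your own. Each camera call takes 0.05 s, during which the arm holds its last target. There are 200 camera calls.

TASK

Take the red tray by its upright brass handle and carry it to the photo stand without letting the loose pearl-white ball leave its pocket. With the tray level, facing the yellow shutter paddle squarely and roughly centred on it, gently push the paddle in with the brass bar at the tray's nose until you feel its stop. Finish while holding: the robot keeps the tray up in the air, still and level, with the paddle pushed home; leave the other things on the counter where they are.

Things in the scene. Friction and masses are not known exactly. Their poses are not given: they have to be found in the camera images.
- tray: Red tray, 170 x 110 mm, 12 mm thick, about 0.32 kg, with brass edges, standing flat on the counter. Origin: centre of its underside; x points to the nose (the end with the ball and the low brass gallery bar), z up. An upright brass handle fin stands in its middle (44 mm along x, 14 mm thick along y, from 12 to 78 mm above the underside): pinch it across its thickness. A small gold box (36 x 50 mm, top at 36 mm) is fixed on the tail, centred at x = -58 mm
- tray_handle (a point): Middle of the fin's gripping part, on the tray's centre, 52 mm above its underside; axes as the tray's
- tray_nose (a point): Middle of the front face of the brass gallery bar at the tray's nose: 90 mm ahead of the tray's origin and 36 mm above its underside. The bar runs 102 mm across the tray, 10 mm tall (31 to 41 mm), and is the foremost part of the tray
- ball: Loose pearl-white ball, 40 mm in diameter, about 0.09 kg, resting in a round pocket 22 mm wide in the tray's top, 55 mm ahead of the tray's origin: about 3 mm of it sits below the rim, and it rolls out if the tray is tipped some 30 degrees or jerked with more than about half of gravity
- ball_center (a point): Centre of the pearl-white ball
- ball_seat (a point): Where the ball's centre is while it sits in its pocket: 55 mm ahead of the tray's origin and 29 mm above its underside; turns with the tray
- stand: Photo stand fixed to the counter: black foot, aluminium post, grey camera whose lens looks along the stand's -x. Origin: on the counter straight under the face of the released paddle; x points into the stand, the way the paddle is pushed, z up. Behind the paddle it reaches x = 190 mm, 80 mm to either side and 233 mm up; the lens stands 55 mm behind the face of the released paddle, 171 to 219 mm up. The foot begins at x = 50 mm; nothing stands below or in front of the paddle
- paddle_face (a point): Middle of the front face of the yellow shutter paddle (upright plate 120 mm wide, 50 mm tall, 110 to 160 mm above the counter); it moves with the paddle; axes as the stand's (x points into the stand)
- paddle (a joint): Travel of the shutter paddle in m: 0 released, 0.020 at its stop. A spring pushes it back out: about 1 N at the start, 3.5 N at the stop, where it becomes solid
- lantern: Red round lantern ornament with gold ends, 76 mm across and 110 mm tall; loose, not part of the job. Origin: centre of its underside, z up
- spool: Spool of pink ribbon with white end discs, 72 mm across, 58 mm tall; loose, not part of the job. Origin: centre of its underside, z up
- jar: Amber jar with a brass lid, 72 mm across, 100 mm tall; loose, not part of the job. Origin: centre of its underside, z up
- gift_box: Red gift box with a gold cross band, 120 x 90 x 70 mm (bow to 86 mm); loose, not part of the job. Origin: centre of its underside, z up
- cards: Pack of red cards with a gold disc on top, 170 x 90 x 30 mm; loose, not part of the job. Origin: centre of its underside, z up
- tape: Gold roll of tape lying flat, 84 mm across, 25 mm tall, lying between the tray and the photo stand; loose, not part of the job. Origin: centre of its underside, z up

How it is judged:
On the way:
1. the tray is lifted clear of the counter with the ball in its pocket (height (world z) of tray above 0.04 m and distance between ball_center and ball_seat below 0.01 m and contact force between the fingers and tray above 1 N), for 0.2 s.
At the end, for the whole second after the job is handed in: Gripper holds the tray 60+ mm over the counter, tilt < 0.10 rad, still (0.03 m/s; ball 0.04), ball within 10 mm of its seat, tray x within 0.25 rad of stand x, nose within 40 mm of the paddle midline and past the released face, paddle 15+ mm in, pushed with 0.5 to 25 N (height (world z) of tray above 0.06 m and angle between tray's own z axis and vertical below 0.1 rad and distance between ball_center and ball_seat below 0.01 m and value of joint paddle above 0.015 m and contact force between tray and stand between 0.5 and 25 N and contact force between the fingers and tray above 1 N and angle between the x axis of tray and the x axis of stand, either way round below 0.25 rad and y of tray_nose in the frame of stand between -0.04 and 0.04 m and x of tray_nose in the frame of stand above 0 m and linear speed of tray below 0.03 m/s and linear speed of ball below 0.04 m/s); the arm keeps its last pose, push and grip.
It fails at once if the ball leaves its pocket (distance between ball_center and ball_seat above 0.02 m).
It fails at once if the photo stand is pushed hard (over 40 N) (contact force between any of tray, the arm, the fingers and stand above 40 N).
It fails at once if a bystander is moved more than 30 mm or tipped (distance of any of lantern, spool, jar, gift_box, cards, tape from where it was at the start of the episode above 0.03 m or angle between any of lantern, spool, jar, gift_box, cards, tape's own z axis and vertical above 0.4 rad).
It also fails if it takes over 48 s, if anything falls off the work surface, if the arm or the gripper's body presses on something with over 40 N, if the wrist force passes 120 N, or if a joint passes its speed limit or range.

## Working session

There is one attempt and no reset: what is moved stays moved. The work goes in short steps, Python scripts to look and compute and a tool call to move; the robot and the scene stay as the last step left them, time stands still between calls to the robot, and variables do not carry over. Pictures are saved under pics/ and viewed, at most 10 in all, crops included, and the job is handed in when it is done.

Besides the shell and the picture viewer there is one more tool, called after "Request:" as name([rows], argument=value, ...), one row to a line, values as JSON. apply_moves: Moves the arm, as the interface text tells. Its arguments: {"type":"object","properties":{"increments":{"type":"array"}},"required":["increments"]}

```bash
mkdir -p pics; cat > h.py <<'E'
import numpy as np, cv2
from scipy.spatial.transform import Rotation as R
from bench import robot, viewer, job
def cam(n):
    p=viewer.camera_params(n); return p
def ray(p,u,v,h=420):
    f=h/2/np.tan(np.radians(p['fov_y'])/2)
    M=R.from_rotvec(p['rvec']).as_matrix(); c=-M.T@np.array(p['tvec'])
    d=M.T@np.array([(u-p['cx'])/f,(v-p['cy'])/f,1]); return c,d
def onz(p,u,v,z):
    c,d=ray(p,u,v); return c+d*(z-c[2])/d[2]
def proj(p,P):
    f=210/np.tan(np.radians(p['fov_y'])/2)
    q=R.from_rotvec(p['rvec']).apply(np.atleast_2d(P))+np.array(p['tvec'])
    return np.c_[q[:,0]/q[:,2]*f+p['cx'],q[:,1]/q[:,2]*f+p['cy']]
E
python3 - <<'E'
from h import *
s=robot.state();print(s['clock'],s['tcp_pos'],s['tool_rot'],robot.grip_point_offset,s['width'])
ims=[]
for n in ('top','scene'):
    im=viewer.read_camera(n)[:,:,::-1];cv2.imwrite(f'pics/{n}.png',im)
    p=cam(n);print(n,p,ray(p,280,210))
E
```

```text
0.0 [0.28209856 0.55695686 0.23046129] [-3.13968371e+00  1.03049658e-04  2.67291718e+00] 0.0187 0.0856371876789693
top {'fov_y': 55.97931866704273, 'cx': 280.50171329325764, 'cy': 204.75985311106336, 'rvec': array([ 2.15808567, -2.13560616,  0.1419316 ]), 'tvec': array([0.02096984, 0.56780274, 1.36683036])} (array([0.37380762, 0.01714903, 1.43214479]), array([ 0.1246292 ,  0.00808133, -0.99225992]))
scene {'fov_y': 46.886608839538866, 'cx': 283.4774830827128, 'cy': 215.69052885896116, 'rvec': array([ 0.77447302,  2.78693906, -0.75814351]), 'tvec': array([ 0.44949394, -0.21304998,  1.64605527])} (array([0.9247543 , 0.63365388, 1.30393455]), array([-0.27014316, -0.44325337, -0.85483259]))
```

View pics/top.png

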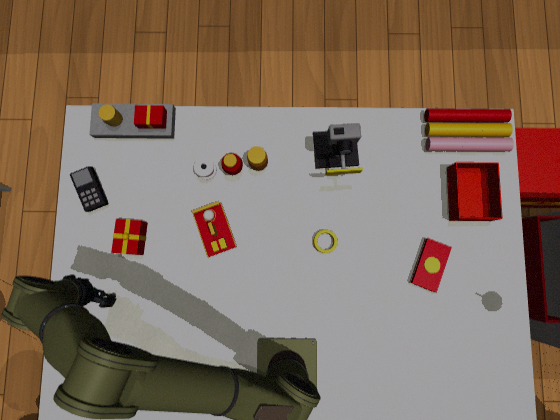

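View pics/scene.png

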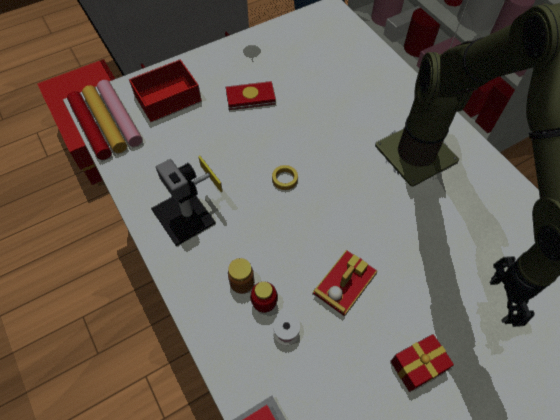

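The top view shows the tray at about (213,229) with the ball at (209,215), so its nose points up the image. The paddle is at (344,170), the tape at (325,241), the jar at (257,158), the lantern at (232,162), the spool at (204,168) and the gift box at (129,237). The scene view agrees: ball at (335,293), paddle at (210,173).

```bash
python3 - <<'E'
from h import *
p=cam('top');q=cam('scene');im=cv2.imread('pics/top.png');sc=cv2.imread('pics/scene.png')
hsv=cv2.cvtColor(im,cv2.COLOR_BGR2HSV)
def comp(m,x0,y0,x1,y1):
    z=np.zeros(m.shape,np.uint8);z[y0:y1,x0:x1]=m[y0:y1,x0:x1];return z
sat=((hsv[:,:,1]>110)&(hsv[:,:,2]>50)).astype(np.uint8)*255
t=comp(sat,185,195,243,263)
cs,_=cv2.findContours(t,0,2);c=max(cs,key=cv2.contourArea)
W=np.array([onz(p,u,v,.012)[:2] for u,v in c[:,0]],np.float32)
r=cv2.minAreaRect(W*1000);print('tray',r,cv2.boxPoints(r))
# ball
white=((hsv[:,:,1]<90)&(hsv[:,:,2]>60)).astype(np.uint8)*255
b=comp(white,201,207,217,223);b=cv2.bitwise_and(b,cv2.drawContours(np.zeros_like(b),[cv2.convexHull(c)],-1,255,-1))
m=cv2.moments(b,True);print('ball top',onz(p,m['m10']/m['m00'],m['m01']/m['m00'],.029),m['m00'])
# paddle
yel=((hsv[:,:,0]>18)&(hsv[:,:,0]<38)&(hsv[:,:,1]>120)&(hsv[:,:,2]>60)).astype(np.uint8)*255
y=comp(yel,315,155,375,185)
ys,xs=np.nonzero(y);print('paddle px',xs.min(),xs.max(),ys.min(),ys.max(),len(xs))
r=cv2.minAreaRect(np.array([onz(p,u,v,.16)[:2]*1000 for u,v in zip(xs,ys)],np.float32));print('paddle z.16',r,cv2.boxPoints(r))
y2=comp(yel,300,220,350,262);ys,xs=np.nonzero(y2);print('tape',onz(p,(xs.min()+xs.max())/2,(ys.min()+ys.max())/2,.02))
for n,u,v,z in(('jar',257,158,.1),('lant',232,162,.11),('spool',204,168,.058),('gift',129,237,.07),('cards',432,265,.03)):print(n,onz(p,u,v,z))
a=cv2.resize(im[130:270,180:380],(800,560),interpolation=cv2.INTER_CUBIC);cv2.imwrite('pics/topc.png',a)
s1=cv2.resize(sc[130:260,130:310],(792,572),interpolation=cv2.INTER_CUBIC);cv2.imwrite('pics/scc.png',s1)
E
```

```text
tray ((483.82147216796875, 267.37188720703125), (179.6597137451172, 110.82781219482422), 20.98084259033203) [[380.10605 286.94778]
 [419.7886  183.46782]
 [587.53687 247.79599]
 [547.8544  351.27594]]
ball top [0.53094329 0.28560561 0.029     ] 94.0
paddle px 326 362 168 174 167
paddle z.16 ((665.2169189453125, -181.43392944335938), (16.383947372436523, 119.99595642089844), 5.8490495681762695) [[ 650.9533  -122.58313]
 [ 663.1818  -241.95438]
 [ 679.4805  -240.28473]
 [ 667.252   -120.91348]]
tape [ 0.44156809 -0.13280538  0.02      ]
jar [0.72173976 0.10962663 0.1       ]
lant [0.70422756 0.19450246 0.11      ]
spool [0.6943794 0.3006508 0.058    ]
gift [0.44576626 0.54796771 0.07      ]
cards [ 0.36127805 -0.50572702  0.03      ]
```

View pics/topc.png

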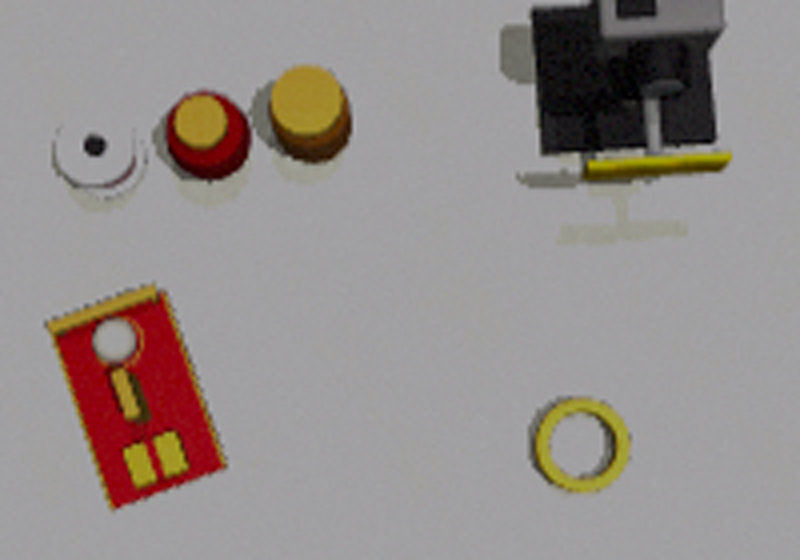

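View pics/scc.png

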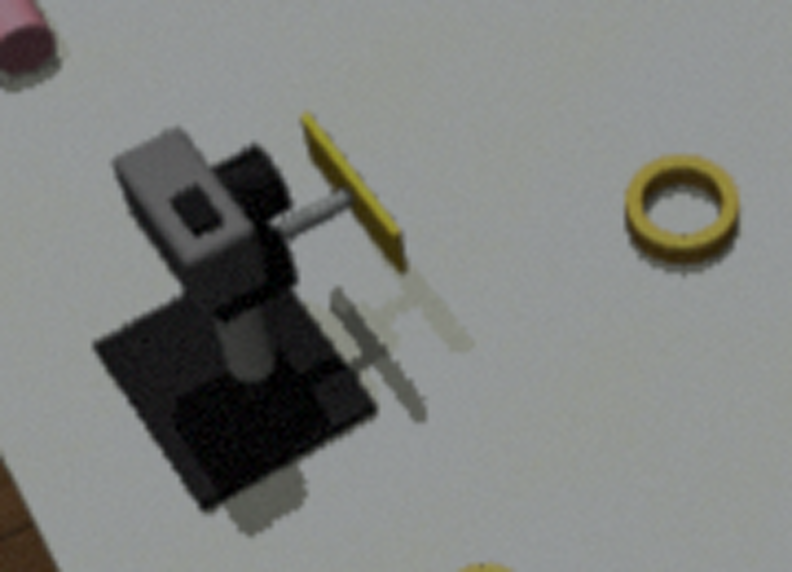

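The crops confirm the layout. In the top crop, the ball is at (116,341), the fin at (127,394), the gold box at (156,459) and the paddle edge runs from (584,168) to (730,160). In the scene crop, the paddle's top edge runs from (305,115) to (402,235).

The tray origin comes out the same from its tail edge (0.479, 0.266) and from the ball (0.4795, 0.266), with yaw 21.0°.

```bash
cat >> h.py <<'E'
def delta(pos,toolx_deg,rot0=None,pos0=None):
    s=robot.state()
    T=R.from_euler('xyz',s['tool_rot']);G=R.from_euler('xyz',[180,0,toolx_deg],degrees=True)
    return np.round(T.inv().apply(np.array(pos)-s['tcp_pos'])*100,2),np.round((T.inv()*G).as_rotvec(degrees=True),2)
E
python3 - <<'E'
from h import *
q=cam('scene')
for a in((305,115),(402,235)):print(onz(q,130+a[0]/4.4-.4,130+a[1]/4.4-.4,.16))
print(delta([.4795,.2658,.20],200.97))
p=cam('top')
for a in((584,168),(730,160),(584,178),(726,168)):print('top',onz(p,180+a[0]/4-.4,130+a[1]/4-.4,.16))
E
```

```text
[ 0.67225456 -0.24318775  0.16      ]
[ 0.66144293 -0.12319326  0.16      ]
(array([-30.76, -17.06,   3.09]), array([-9.000e-02, -3.000e-02, -4.783e+01]))
top [ 0.66230822 -0.12097001  0.16      ]
top [ 0.67017837 -0.24092062  0.16      ]
top [ 0.65392018 -0.12092916  0.16      ]
top [ 0.66342831 -0.2375211   0.16      ]
```

Both views put the paddle face at about (0.666, -0.182), yaw about 5°. Moving over the tray.

Request:
apply_moves([
  [-2, -1.2, 0, 0, 0, -4, 8.5],
  [-5.5, -3, 0, 0, 0, -9, 8.5],
  [-9, -5, 0, 0, 0, -14, 8.5],
  [-12.5, -7, 0.5, 0, 0, -20, 8.5],
  [-16, -9, 1, 0, 0, -26, 8.5],
  [-19.5, -11, 1.5, 0, 0, -32, 8.5],
  [-23, -13, 2, 0, 0, -38, 8.5],
  [-26.5, -15, 2.5, 0, 0, -43, 8.5],
  [-29.5, -16.3, 3, 0, 0, -46.5, 8.5],
  [-30.76, -17.06, 3, 0, 0, -47.8, 8.5],
])

```text
clock: 0.93
tcp_pos: [0.4827, 0.2599, 0.1997]
tool_rot: [-3.137, -0.002, -2.781]
ft_force: [-0.8, -0.8, -0.1]
width: 0.0847
gripper_force: 0.0
```

Request:
apply_moves([
  [0, 0, 0, 0, 0, 0, 8.5],
  [0, 0, 0, 0, 0, 0, 8.5],
])

```text
clock: 1.1
tcp_pos: [0.4798, 0.2658, 0.2009]
tool_rot: [3.141, -0.001, -2.779]
ft_force: [-0.4, 1.7, 0.1]
width: 0.0847
gripper_force: 0.0
```

```bash
python3 - <<'E'
from h import *
s=robot.state();print(s['clock'],s['tcp_pos'],np.degrees(s['tool_rot']),s['joints'])
p=cam('wrist');im=viewer.read_camera('wrist')[:,:,::-1].copy()
c,sn=np.cos(np.radians(20.97)),np.sin(np.radians(20.97))
W=lambda x,y,z:[.4795+c*x-sn*y,.2658+sn*x+c*y,z]
for u,v in proj(p,[W(0,0,.078),W(.022,.007,.078),W(.022,-.007,.078),W(-.022,.007,.078),W(-.022,-.007,.078),W(.055,0,.029)]):cv2.circle(im,(int(round(u)),int(round(v))),2,(255,0,0),-1)
cv2.imwrite('pics/w1.png',im)
print(delta([.4795,.2658,.033],200.97))
E
```

```text
1.1 [0.47978644 0.26582964 0.2009486 ] [ 1.79972325e+02 -4.23443248e-02 -1.59218544e+02] [-0.31019271  0.65887518 -0.46466551  1.82199798  0.40961782  0.75763918
  0.94026326]
(array([ 1.000e-02, -2.000e-01,  1.683e+01]), array([ 0.08, -0.01, -0.02]))
```

View pics/w1.png

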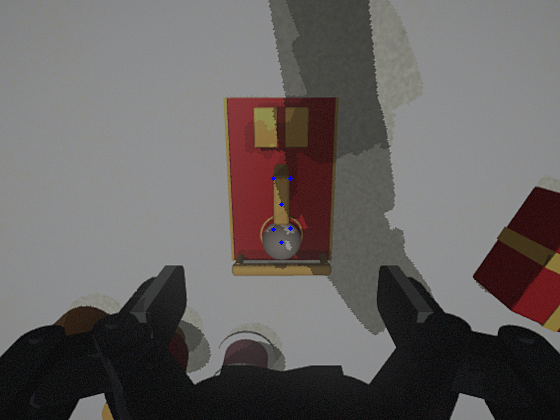

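The wrist view matches the prediction: the fin is between columns 274 and 290, the ball is at (281,240) against a predicted (281,242), and the tray is square to the tool. Descending in steps.

Request:
apply_moves([
  [0, 0, 2, 0, 0, 0, 8.5],
  [0, 0, 4.5, 0, 0, 0, 8.5],
  [0, 0, 7, 0, 0, 0, 8.5],
  [0, 0, 9.5, 0, 0, 0, 8.5],
  [0, 0, 12, 0, 0, 0, 8.5],
  [0, 0, 14, 0, 0, 0, 8.5],
  [0, 0, 15.5, 0, 0, 0, 8.5],
  [0, 0, 16.4, 0, 0, 0, 8.5],
  [0, 0, 16.7, 0, 0, 0, 8.5],
  [0, 0, 16.7, 0, 0, 0, 8.5],
])

```text
clock: 1.98
tcp_pos: [0.4789, 0.2678, 0.0341]
tool_rot: [3.141, -0.0, -2.774]
ft_force: [-0.2, 0.8, -0.1]
width: 0.0848
gripper_force: 0.0
```

Request:
apply_moves([
  [0, 0, 0, 0, 0, 0, 8.5],
  [0, 0, 0, 0, 0, 0, 8.5],
  [0, 0, 0, 0, 0, 0, 8.5],
])

```text
clock: 2.23
tcp_pos: [0.4802, 0.2669, 0.0352]
tool_rot: [3.141, 0.002, -2.776]
ft_force: [0.3, -0.2, -0.6]
width: 0.0852
gripper_force: 0.0
```

```bash
python3 - <<'E'
from h import *
s=robot.state();print(s['clock'],s['tcp_pos'],np.degrees(s['tool_rot']))
print(delta([.4795,.2658,.033],200.97))
E
```

```text
2.2333 [0.48024459 0.26687053 0.03524371] [ 1.79968760e+02  9.84203207e-02 -1.59068605e+02]
(array([ 0.11, -0.07,  0.22]), array([ 0.03,  0.1 , -0.04]))
```

Request:
apply_moves([
  [0, 0, 0.2, 0, 0, 0, 6],
  [0, 0, 0.2, 0, 0, 0, 4],
  [0, 0, 0.2, 0, 0, 0, 3],
  [0, 0, 0.2, 0, 0, 0, 2.4],
  [0, 0, 0.2, 0, 0, 0, 2.2],
  [0, 0, 0.2, 0, 0, 0, 2.0],
  [0, 0, 0.2, 0, 0, 0, 1.9],
  [0, 0, 0.2, 0, 0, 0, 1.8],
  [0, 0, 0.2, 0, 0, 0, 1.7],
  [0, 0, 0.2, 0, 0, 0, 1.6],
])

```text
clock: 3.07
tcp_pos: [0.4797, 0.2664, 0.0323]
tool_rot: [3.142, 0.0, -2.776]
ft_force: [0.2, 0.6, -0.1]
width: 0.016
gripper_force: 0.0
```

Request:
apply_moves([
  [0, 0, 0, 0, 0, 0, 1.5],
  [0, 0, 0, 0, 0, 0, 1.4],
  [0, 0, 0, 0, 0, 0, 1.3],
  [0, 0, 0, 0, 0, 0, 1.2],
  [0, 0, 0, 0, 0, 0, 1.0],
  [0, 0, 0, 0, 0, 0, 0.5],
  [0, 0, 0, 0, 0, 0, 0],
  [0, 0, 0, 0, 0, 0, 0],
  [0, 0, 0, 0, 0, 0, 0],
  [0, 0, 0, 0, 0, 0, 0],
])

```text
clock: 3.9
tcp_pos: [0.4799, 0.2659, 0.0324]
tool_rot: [-3.141, -0.0, -2.777]
ft_force: [0.9, -4.2, 5.4]
width: 0.0131
gripper_force: 58.7
```

Gripped at 59 N. Lifting slowly.

Request:
apply_moves([
  [0, 0, -0.2, 0, 0, 0, 0],
  [0, 0, -0.5, 0, 0, 0, 0],
  [0, 0, -1, 0, 0, 0, 0],
  [0, 0, -1.6, 0, 0, 0, 0],
  [0, 0, -2.4, 0, 0, 0, 0],
  [0, 0, -3.2, 0, 0, 0, 0],
  [0, 0, -4, 0, 0, 0, 0],
  [0, 0, -4.6, 0, 0, 0, 0],
  [0, 0, -4.9, 0, 0, 0, 0],
  [0, 0, -5, 0, 0, 0, 0],
])

```text
clock: 4.73
tcp_pos: [0.4801, 0.2666, 0.0832]
tool_rot: [3.141, 0.001, -2.776]
ft_force: [0.6, 0.6, -3.9]
width: 0.0134
gripper_force: 58.5
```

```bash
python3 - <<'E'
from h import *
s=robot.state();print(s['clock'],s['tcp_pos'],np.degrees(s['tool_rot']),s['ft_torque'],s['width'])
im=viewer.read_camera('wrist')[:,:,::-1];cv2.imwrite('pics/w2.png',im)
E
```

```text
4.7333 [0.48010425 0.26663527 0.08317862] [ 1.79977203e+02  7.72133068e-02 -1.59068236e+02] [-0.03615759 -0.00290263 -0.0225406 ] 0.01341200490307605
```

View pics/w2.png

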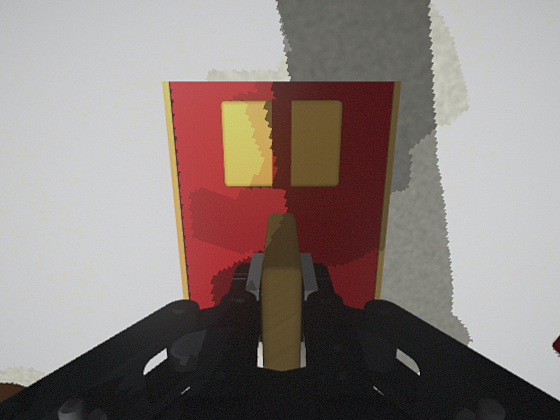

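The fin is between the pads and the tray hangs level with its tail box square, and the load of about 4 N fits tray plus ball. Carrying it over in ramped steps.

Request:
apply_moves([
  [0.08, -0.29, -0.1, 0, 0, 0, 0],
  [0.24, -0.87, -0.4, 0, 0, 0, 0],
  [0.47, -1.74, -0.8, 0, 0, 0, 0],
  [0.79, -2.89, -1.3, 0, 0, 0, 0],
  [1.18, -4.34, -1.9, 0, 0, 0, 0],
  [1.6, -5.88, -2.5, 0, 0, 0, 0],
  [2.02, -7.42, -3.1, 0, 0, 0, 0],
  [2.44, -8.97, -3.7, 0, 0, 0, 0],
  [2.86, -10.51, -4.2, 0, 0, 0, 0],
  [3.28, -12.05, -4.6, 0, 0, 0, 0],
])

```text
clock: 5.62
tcp_pos: [0.4922, 0.1396, 0.129]
tool_rot: [-3.14, -0.0, -2.778]
ft_force: [0.1, 0.5, -4.7]
width: 0.0134
gripper_force: 58.5
```

Request:
apply_moves([
  [0.42, -1.54, -0.2, 0, 0, 0, 0],
  [0.84, -3.08, -0.3, 0, 0, 0, 0],
  [1.26, -4.63, -0.3, 0, 0, 0, 0],
  [1.68, -6.17, -0.3, 0, 0, 0, 0],
  [2.1, -7.71, -0.3, 0, 0, 0, 0],
  [2.52, -9.25, -0.3, 0, 0, 0, 0],
  [2.94, -10.8, -0.3, 0, 0, 0, 0],
  [3.36, -12.34, -0.3, 0, 0, 0, 0],
  [3.78, -13.88, -0.3, 0, 0, 0, 0],
  [4.2, -15.42, -0.3, 0, 0, 0, 0],
])

```text
clock: 6.45
tcp_pos: [0.5074, -0.0195, 0.1316]
tool_rot: [-3.141, -0.001, -2.778]
ft_force: [0.5, 0.9, -3.5]
width: 0.0136
gripper_force: 58.5
```

Request:
apply_moves([
  [0.42, -1.54, 0, 0, 0, 0, 0],
  [0.84, -3.08, 0, 0, 0, 0, 0],
  [1.26, -4.63, 0, 0, 0, 0, 0],
  [1.68, -6.17, 0, 0, 0, 0, 0],
  [2.1, -7.71, 0, 0, 0, 0, 0],
  [2.52, -9.25, 0, 0, 0, 0, 0],
  [2.9, -10.65, 0, 0, 0, 0, 0],
  [3.2, -11.7, 0, 0, 0, 0, 0],
  [3.4, -12.5, 0, 0, 0, 0, 0],
  [3.5, -12.9, 0, 0, 0, 0, 0],
])

```text
clock: 7.28
tcp_pos: [0.5209, -0.152, 0.1313]
tool_rot: [-3.141, -0.001, -2.778]
ft_force: [0.4, 0.7, -3.6]
width: 0.0132
gripper_force: 58.5
```

```bash
python3 - <<'E'
from h import *
s=robot.state();print(s['clock'],s['tcp_pos'],np.degrees(s['tool_rot']),s['width'],s['joints'])
print(delta([.5266,-.1947,.132],185.2))
E
```

```text
7.2833 [ 0.52089259 -0.15197236  0.13128644] [-1.79959177e+02 -4.25056764e-02 -1.59192809e+02] 0.013186475342870648 [ 0.49075477  0.76656509 -0.49272895  1.89652563  0.59423613  0.62823219
  1.55527935]
(array([ 0.98, -4.2 , -0.07]), array([-0.05, -0.04, 15.61]))
```

Request:
apply_moves([
  [0, -0.2, 0, 0, 0, 0.5, 0],
  [0.1, -0.6, 0, 0, 0, 2, 0],
  [0.2, -1.1, 0, 0, 0, 4, 0],
  [0.4, -1.7, 0, 0, 0, 6, 0],
  [0.6, -2.4, 0, 0, 0, 8.5, 0],
  [0.7, -3, 0, 0, 0, 11, 0],
  [0.8, -3.5, 0, 0, 0, 13, 0],
  [0.9, -3.9, 0, 0, 0, 14.5, 0],
  [1, -4.1, 0, 0, 0, 15.3, 0],
  [1, -4.2, 0, 0, 0, 15.6, 0],
])

```text
clock: 8.12
tcp_pos: [0.5269, -0.1932, 0.1312]
tool_rot: [-3.141, -0.0, -3.05]
ft_force: [0.7, -0.9, -3.6]
width: 0.0137
gripper_force: 58.5
```

Request:
apply_moves([
  [0, 0, 0, 0, 0, 0, 0],
  [0, 0, 0, 0, 0, 0, 0],
  [0, 0, 0, 0, 0, 0, 0],
])

```text
clock: 8.37
tcp_pos: [0.5272, -0.1921, 0.1313]
tool_rot: [3.141, 0.0, -3.048]
ft_force: [-0.4, 0.8, -3.9]
width: 0.0133
gripper_force: 58.5
```

```bash
python3 - <<'E'
from h import *
s=robot.state();print(s['clock'],s['tcp_pos'],np.degrees(s['tool_rot']),s['ft_force'])
a=viewer.read_camera('scene')[:,:,::-1];b=viewer.read_camera('top')[:,:,::-1]
o=np.hstack([cv2.resize(a[110:260,130:290],(400,375),interpolation=cv2.INTER_CUBIC),cv2.resize(b[130:280,280:440],(400,375),interpolation=cv2.INTER_CUBIC)])
cv2.imwrite('pics/s2.png',o)
E
```

```text
8.3667 [ 0.52717363 -0.19213065  0.13129475] [ 1.79972160e+02  7.27891601e-03 -1.74610509e+02] [-0.43041155  0.84686505 -3.87941629]
```

View pics/s2.png

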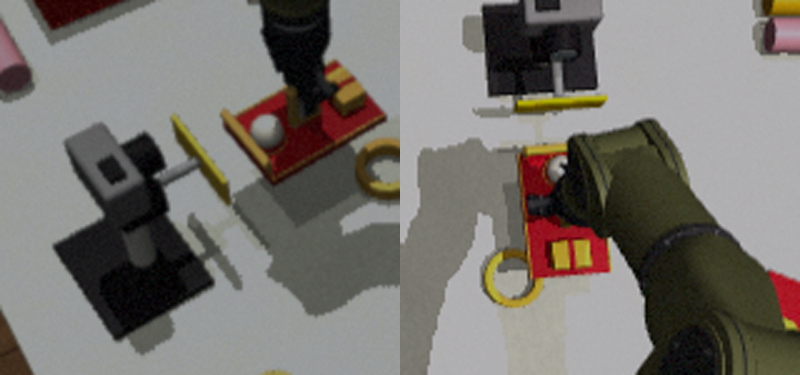

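The tray faces the paddle squarely with the ball seated at (268,132) in the left crop, and the gap looks like about 5 cm. Advancing along tool -x.

Request:
apply_moves([
  [-0.2, 0, 0, 0, 0, 0, 0],
  [-0.6, 0, 0, 0, 0, 0, 0],
  [-1.2, 0, 0, 0, 0, 0, 0],
  [-1.9, 0, 0, 0, 0, 0, 0],
  [-2.6, 0, 0, 0, 0, 0, 0],
  [-3.2, 0, 0, 0, 0, 0, 0],
  [-3.7, 0, 0, 0, 0, 0, 0],
  [-4, 0, 0, 0, 0, 0, 0],
  [-4.2, 0, 0, 0, 0, 0, 0],
  [-4.3, 0, 0, 0, 0, 0, 0],
])

```text
clock: 9.3
tcp_pos: [0.5701, -0.1885, 0.1312]
tool_rot: [3.141, -0.0, -3.048]
ft_force: [0.0, -0.1, -3.9]
width: 0.0132
gripper_force: 58.5
```

Request:
apply_moves([
  [-0.1, 0, 0, 0, 0, 0, 0],
  [-0.3, 0, 0, 0, 0, 0, 0],
  [-0.5, 0, 0, 0, 0, 0, 0],
  [-0.7, 0, 0, 0, 0, 0, 0],
  [-0.9, 0, 0, 0, 0, 0, 0],
  [-1.1, 0, 0, 0, 0, 0, 0],
  [-1.3, 0, 0, 0, 0, 0, 0],
  [-1.4, 0, 0, 0, 0, 0, 0],
  [-1.5, 0, 0, 0, 0, 0, 0],
  [-1.5, 0, 0, 0, 0, 0, 0],
])

```text
clock: 10.13
tcp_pos: [0.5848, -0.1873, 0.1312]
tool_rot: [-3.142, -0.0, -3.049]
ft_force: [-1.6, -0.2, -3.0]
width: 0.0135
gripper_force: 58.7
```

Request:
apply_moves([
  [-0.1, 0, 0, 0, 0, 0, 0],
  [-0.2, 0, 0, 0, 0, 0, 0],
  [-0.3, 0, 0, 0, 0, 0, 0],
  [-0.4, 0, 0, 0, 0, 0, 0],
  [-0.5, 0, 0, 0, 0, 0, 0],
  [-0.5, 0, 0, 0, 0, 0, 0],
  [-0.5, 0, 0, 0, 0, 0, 0],
])

```text
clock: 10.72
tcp_pos: [0.5897, -0.1869, 0.1312]
tool_rot: [-3.142, -0.0, -3.049]
ft_force: [-2.0, -0.6, -3.3]
width: 0.0134
gripper_force: 58.7
```

Request:
apply_moves([
  [-0.1, 0, 0, 0, 0, 0, 0],
  [-0.2, 0, 0, 0, 0, 0, 0],
  [-0.3, 0, 0, 0, 0, 0, 0],
  [-0.3, 0, 0, 0, 0, 0, 0],
  [-0.3, 0, 0, 0, 0, 0, 0],
])

```text
clock: 11.13
tcp_pos: [0.5927, -0.1866, 0.1312]
tool_rot: [-3.142, -0.0, -3.049]
ft_force: [-3.3, -1.3, -3.7]
width: 0.0133
gripper_force: 58.6
```

Request:
apply_moves([
  [-0.1, 0, 0, 0, 0, 0, 0],
  [-0.1, 0, 0, 0, 0, 0, 0],
  [-0.1, 0, 0, 0, 0, 0, 0],
])

```text
clock: 11.38
tcp_pos: [0.5937, -0.1865, 0.1312]
tool_rot: [-3.142, -0.0, -3.049]
ft_force: [-3.7, -1.4, -3.3]
width: 0.0132
gripper_force: 58.6
```

Request:
apply_moves([
  [-0.1, 0, 0, 0, 0, 0, 0],
  [-0.1, 0, 0, 0, 0, 0, 0],
  [-0.1, 0, 0, 0, 0, 0, 0],
])

```text
clock: 11.63
tcp_pos: [0.5947, -0.1864, 0.1312]
tool_rot: [-3.142, -0.0, -3.048]
ft_force: [-4.1, -1.3, -3.4]
width: 0.013
gripper_force: 58.6
```

Request:
apply_moves([
  [-0.05, 0, 0, 0, 0, 0, 0],
  [-0.1, 0, 0, 0, 0, 0, 0],
  [-0.1, 0, 0, 0, 0, 0, 0],
  [-0.1, 0, 0, 0, 0, 0, 0],
])

```text
clock: 11.97
tcp_pos: [0.5958, -0.1863, 0.1312]
tool_rot: [-3.142, -0.0, -3.048]
ft_force: [-2.8, -2.3, -3.6]
width: 0.0133
gripper_force: 58.7
```

Request:
apply_moves([
  [-0.05, 0, 0, 0, 0, 0, 0],
  [-0.1, 0, 0, 0, 0, 0, 0],
  [-0.1, 0, 0, 0, 0, 0, 0],
  [-0.1, 0, 0, 0, 0, 0, 0],
])

```text
clock: 12.3
tcp_pos: [0.5959, -0.1862, 0.1312]
tool_rot: [3.141, -0.002, -3.049]
ft_force: [-5.6, -0.6, -2.2]
width: 0.0137
gripper_force: 59.0
```

The TCP has stalled and the force is up to 5.6 N, so the stop is reached. I'll hold, then check.

Request:
apply_moves([
  [-0.05, 0, 0, 0, 0, 0, 0],
  [-0.05, 0, 0, 0, 0, 0, 0],
  [-0.05, 0, 0, 0, 0, 0, 0],
  [-0.05, 0, 0, 0, 0, 0, 0],
  [-0.05, 0, 0, 0, 0, 0, 0],
  [-0.05, 0, 0, 0, 0, 0, 0],
])

```text
clock: 12.8
tcp_pos: [0.5959, -0.1861, 0.1312]
tool_rot: [3.141, -0.003, -3.049]
ft_force: [-6.3, -0.7, -0.8]
width: 0.0136
gripper_force: 59.1
```

```bash
python3 - <<'E'
from h import *
a=viewer.read_camera('scene')[:,:,::-1];f=[robot.state()['ft_force']]
b=viewer.read_camera('top')[:,:,::-1];f.append(robot.state()['ft_force'])
s=robot.state();print(s['clock'],s['tcp_pos'],s['tool_rot'],f,np.abs(s['joint_velocities']).max())
o=np.hstack([cv2.resize(a[110:260,130:290],(400,375),interpolation=cv2.INTER_CUBIC),cv2.resize(b[130:280,280:440],(400,375),interpolation=cv2.INTER_CUBIC)])
cv2.imwrite('pics/s3.png',o)
E
```

```text
12.9 [ 0.59595327 -0.1861357   0.1312173 ] [ 3.14145518e+00 -2.77127690e-03 -3.04878207e+00] [array([-6.48363196,  0.11013524, -2.4727343 ]), array([-6.39894964, -2.08213823, -1.62186679])] 0.0012640778948712682
```

View pics/s3.png

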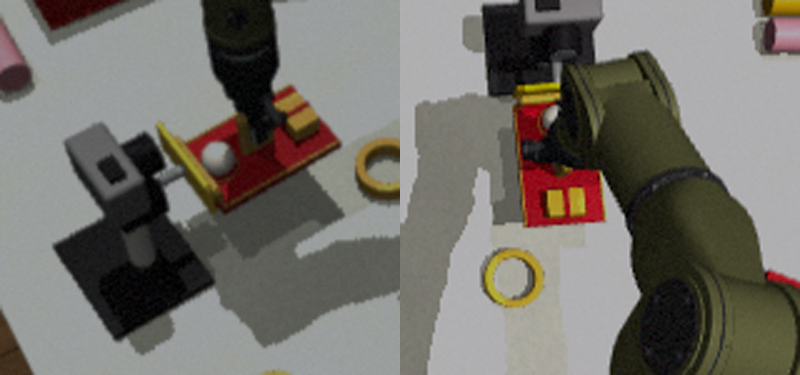

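The bar lies flat on the paddle, which is visibly pushed in. The ball is seated at (217,157) in the left crop. The push is a steady 6.4 N, the tray is level and still. Handing in.

```bash
python3 -c "
from bench import job
print(job.sign_off())"
```

```text
the job is handed in; nothing more can be done
None
```

I handed the job in with the tray held level about 0.1 m up, the ball seated and the paddle pushed to its stop at about 6.4 N, at 12.9 s on the robot clock; the hand-in call gave no verdict.

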